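Log a stock bin with the contact wand

ROBOT

A 7-joint arm with a two-finger parallel gripper is mounted at the origin on the work surface. World frame = base frame: x ahead of the robot, y to its left, z up, the work surface at z = 0. Lengths are in m, angles in rad, forces in N, time in s.
With the tool pointing down it reaches from about 0.4 to 0.85 m from the base axis. Payload 10.4 kg.
Tool frame: the origin (TCP) lies between the finger pads; the fingertips stand 14 mm ahead of it and the grasp point (between the pads) lies 5 mm behind it; z points along the fingers, y is the line along which they close (so a half turn about z gives the same grasp; the last joint's range is limited). The gripper opens to 87 mm and grips with 3 to 60 N. Pads are 19 mm wide; open, the fingers measure 117 mm over their backs; the gripper's body (75 mm by 190 mm) begins 51 mm behind the grasp point.
Start: joints at [1.294, 0.332, -0.065, 1.46, 0.022, 1.35, -0.088], TCP at [0.157, -0.605, 0.237] pointing down, gripper open.
Joint ranges: [-2.6, 2.6], [-0.5, 2.12], [-1.47, 1.34], [0.16, 2.42], [-1.27, 4.41], [0.06, 2.06], [-2.6, 2.6]. Speed limits (rad/s): [2.22, 2.22, 2.79, 2.79, 3.14, 3.14, 3.14].

INTERFACE

Orientations are given as a unit quaternion [x, y, z, w].
In Python, from bench import * gives the robot as it stands.
- The arm moves only by the tool drive_tool, never from a script. Its argument "deltas" is a list of rows, each a list of 7 numbers: the turn, a rotation vector about the tool's x, y, z in degrees, then the shift along the tool's x, y, z in m, then the closure, from -1 (fully open) to 1 (shut). A call has 1 to 12 rows; each row is the pose to reach, as a shift and turn from the pose commanded when the call began, along the tool's axes at that moment; what a row does not reach only later rows make up. A row lasts 1/10 s, in which the tool goes at most 50 mm and 8.59 degrees, less where a joint would pass 70% of its speed; a pose out of reach is approached as far as the arm can. A call with a gripper value outside its range is refused whole. The fingers move at their own pace and stop on an object; "squeeze" is the grip in N (left out, the last holds). Time passes only in rows, so rows that repeat a pose let the fingers close. It gives the time, the measured TCP pose, the force and the opening at its end, in the units of the state.
- read_state(): the state, without advancing time (a new reading comes with each control period).
- camera(name): name is "side" or "top" or "wrist"; returns (picture, depth): 480x640x3 uint8, red, green, blue; 480x640 float32, m along the optical axis (not along the pixel's ray), 0 where there is no reading.
- camera_params(name): a dict with "K" (3x3 intrinsics, pixels), "R" (3x3) and "t" (3): a world point X has camera coordinates R X + t; the wrist camera has in their place "mount" (4x4, takes a point from camera to tool coordinates, whose origin is the TCP and whose axes are the flange's). Camera axes: x right, y down, z forward; pixel columns grow to the right and rows downward; lengths in m; the calibration is good to about 2 mm. The wrist camera is an equidistant fisheye: a pixel r from the principal point sees the ray r / f radians off the axis. A picture is of the moment at which its call begins: read the wrist's pose just before it. camera_params takes no time and is no camera call.
- close_job(): hands the job in, once; it reports no verdict.
Trained networks look in the newest picture that a camera, given by its name, has taken for a name from the list of things; names that differ only in an ending like _2 or _b are one class to them, and where a whole thing is asked for, a point or a joint stands for the part that bears it (a point fixed in the world has none). Each returns a list of dicts, best first, with "score" (0 to 1); they miss things now and then, are a little off and sometimes report something else, mostly with a low value. They report only what shows in the picture. A call takes as long as a camera call. They do not tell look-alikes from the thing itself.
- outline_of(label, camera): "pixels" (480x640 bool, what is visible of it) and "location" ([column, row] as shares, 0 to 1, of the picture: columns of its width, rows of its height, amid what is visible of it).
- tip_of(label, camera): "location" ([column, row] as shares, 0 to 1, of the picture: columns of its width, rows of its height: a listed point, or the origin of a listed thing).
The state is a dict: "time": time; "joint_positions": joint angles; "joint_vel": joint speeds; "joint_torque": joint torques, N m; "ee_pos": TCP position; "eef_rot": TCP orientation; "ft_force": force on the tool from outside, world axes, zero at the start; "torque": the same for the moment, N m; "width": finger opening in m.
Only numpy, scipy, OpenCV 4.12 (cv2) and the standard library are available. Lean on these libraries where they do the work, as an engineer would, in place of code of your own. Each camera call takes 0.05 s, during which the arm holds its last target. There are 200 camera calls.

TASK

Take the red dust cap off the grey terminal and stand it upright on the blue mat. Then take the blue wand from its stand and, holding its steel tip square to each steel contact, press it lightly for half a second first on the terminal's contact and then on the contact in the sloping lid of the green bin. Put the wand back upright in its stand; do not touch the yellow bin's contact, drop anything or knock over or shift the things around.

Things in the scene. Friction and masses are not known exactly. Their poses are not given: they have to be found in the camera images.
- terminal: Fixed grey terminal, 100 x 100 mm, 45 mm high; origin at the centre of its underside. Its steel contact stands in the middle of its top, hidden under the red cap at first.
- terminal_contact: The terminal's steel contact, a disc 20 mm across standing 10 mm proud of the level top; faces straight up. Its pose is at the centre of the outer face; its z axis points squarely out of the face. It is sprung: it gives along -z with about 0.6 N per mm after 0.6 N, up to 8 mm, and springs back.
- cap_knob (a point): Centre of the grip knob of the loose red dust cap (40 g), z up. The cap is an upturned cup, 48 mm across and 26 mm high, rim down, with a round knob 22 mm across and 30 mm high on top (56 mm high in all). This point is on the axis, 42 mm above the rim. The cap stands on the terminal's top around the contact, 20 mm free inside radius, 22 mm inside depth.
- mat: Fixed blue square mat, 90 x 90 mm, 3 mm thick; origin at the centre of its underside, edges along its x and y.
- stand: Fixed black block, 80 x 80 mm, 100 mm high, with an upright round hole 28 mm across and 95 mm deep in the middle of its top; origin at the centre of its underside.
- wand: The loose contact wand (120 g). Origin on its axis at the underside of the flange; z runs from tip to handle. From the tip up: steel tip 10 mm across with a flat end 85 mm below the origin, grey shaft 14 mm across, round black flange 44 mm across and 5 mm thick (0 to 5 mm), blue square handle 24 x 24 mm from 5 to 75 mm. In the stand the flange lies on the block's top and the tip hangs in the hole, handle up.
- wand_grip (a point): Centre of the wand's handle, 45 mm above the flange's underside and 130 mm above the tip's end; axes as the wand's, x and y square to the handle's faces.
- wand_tip (a point): Centre of the flat steel end of the wand, on its axis; z points from the tip back up to the handle.
- green_bin: Fixed white stock bin with a green lid, 130 mm deep (x), 110 mm wide (y); origin at the centre of its underside. The lid slopes 35 degrees, rising along the bin's +x from 45 mm high at its front (-x) to 136 mm at its back.
- green_contact: The green bin's steel contact, a disc 20 mm across standing 10 mm proud of the middle of the sloping lid, so it faces up and to the bin's -x, 35 degrees from vertical. Its pose is at the centre of the outer face; its z axis points squarely out of the face. It is sprung: it gives along -z with about 0.6 N per mm after 0.6 N, up to 8 mm, and springs back.
- yellow_bin: The same bin with a yellow lid, not to be used; the two bins swap places.
- yellow_contact: The yellow bin's contact, like the green one; leave it alone.
- amber_bottle: Loose amber bottle, 40 mm across, 70 mm high; origin at the centre of its underside. Leave it standing.
- tape: Loose roll of clear tape lying flat, 44 mm across, 18 mm high; origin at the centre of its underside. Leave it.
- pink_carton: Loose white carton with a pink band, 50 x 90 mm, 60 mm high; origin at the centre of its underside. Leave it.
- blue_carton: Loose white carton with a blue band, 60 x 80 mm, 50 mm high; origin at the centre of its underside. Leave it.
- white_jar: Loose white jar, 56 mm across, 65 mm high; origin at the centre of its underside. Leave it.
- cap: The whole red cap; origin at the centre of its rim, z up.
Not all that is in view belongs to the job. Leave any brown look-alike of the wand alone.

How it is judged:
By the outcome, as a careful person would: the job done as asked, in the order asked, and still so for the second after the job is handed in, with the robot touching nothing.
It also fails if it takes over 64 s, if anything falls off the work surface, if the arm or the gripper's body presses on something with over 40 N, if the wrist force passes 120 N, or if a joint passes its speed limit or range.

## Working session

There is one attempt and no reset: what is moved stays moved. The work goes in short steps, Python scripts to look and compute and a tool call to move; the robot and the scene stay as the last step left them, time stands still between calls to the robot, and variables do not carry over. Pictures are saved under pics/ and viewed, on a budget of 10 in all, crops included, one or two more only if the job needs it, and the job is handed in when it is done.

Besides the shell and the picture viewer there is one more tool, called after ">>>" as name(argument=value, ...), one argument or row to a line, values as JSON. drive_tool: Moves the arm, as the interface text tells. Its arguments: {"type":"object","properties":{"deltas":{"type":"array"},"squeeze":{"type":"number"}},"required":["deltas"]}

```bash
ls; mkdir -p pics
python3 - <<'E'
from bench import *
import cv2,numpy as np
print(read_state())
ims=[]
for n in ("side","top"):
    p,d=camera(n); np.savez(f"{n}.npz",p=p,d=d)
    ims.append(p); print(n,camera_params(n))
    cv2.imwrite(f"pics/{n}0.png",p[...,::-1])
print(camera_params("wrist"))
E
```

```text
pics
{'time': 0.0, 'joint_positions': array([ 1.29443378,  0.33287882, -0.06466731,  1.46094582,  0.02156079,
        1.34990319, -0.08850329]), 'joint_vel': array([ 0.00022202, -0.00088884,  0.00029175, -0.00080053, -0.00034007,
        0.0006077 ,  0.0001431 ]), 'joint_torque': array([-6.99393804e-04, -6.23262405e+01,  2.42129609e-02, -3.89899635e+01,
       -6.14517415e-02,  3.96792346e-02,  1.62017495e-04]), 'ee_pos': array([ 0.15679979, -0.60462689,  0.23574734]), 'eef_rot': array([ 9.91962481e-01,  1.26530295e-01, -1.10859595e-04, -7.12317839e-04]), 'ft_force': array([-0.8163052 ,  0.04387639,  0.24531119]), 'torque': array([ 0.00349658, -0.01597522,  0.01279157]), 'width': 0.08707220661307503}
side {'K': array([[434.27835645,   0.        , 318.34577216],
       [  0.        , 434.27835645, 234.04195613],
       [  0.        ,   0.        ,   1.        ]]), 'R': array([[ 0.96793689, -0.25085254,  0.01308384],
       [-0.13336281, -0.5573357 , -0.81950673],
       [ 0.21286744,  0.7914859 , -0.57292018]]), 't': array([-0.52157383,  0.16177927,  0.87494805])}
top {'K': array([[55
[... 157 characters left out ...]
[ 0.01086424, -0.99991283,  0.00750387],
       [-0.98892557, -0.01185507, -0.14793808],
       [ 0.14801414, -0.00581354, -0.98896816]]), 't': array([0.01064804, 0.56831257, 1.28296052])}
{'K': array([[371.64829954,   0.        , 318.40582008],
       [  0.        , 371.64829954, 242.24961743],
       [  0.        ,   0.        ,   1.        ]]), 'mount': array([[ 5.07600258e-04, -9.62967457e-01, -2.69617173e-01,
         7.35524112e-02],
       [ 9.99999767e-01,  6.11748860e-04, -3.02258579e-04,
         5.93156563e-04],
       [ 4.56003173e-04, -2.69616956e-01,  9.62967543e-01,
        -1.48150520e-01],
       [ 0.00000000e+00,  0.00000000e+00,  0.00000000e+00,
         1.00000000e+00]])}
```

View pics/side0.png

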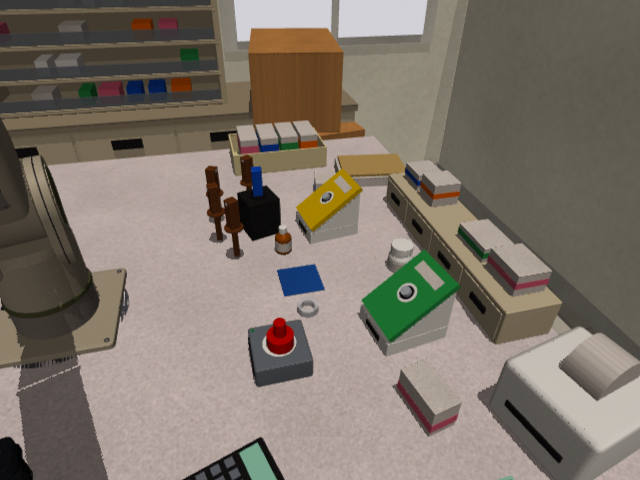

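View pics/top0.png

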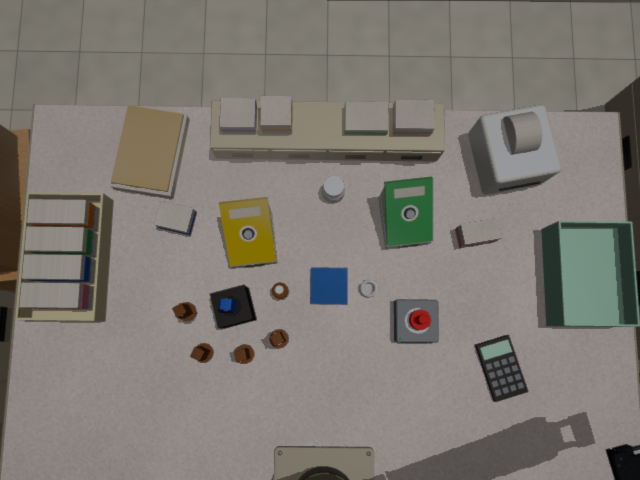

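The side view shows the cap at (280,335) on the terminal, and the blue wand at (257,180) in the black stand. Brown look-alikes stand around the stand at (213,200), (233,228) and (247,170). In the top view: terminal (416,320), mat (329,286), stand (232,306), green contact (409,213), yellow contact (248,233).

```bash
cat > h.py <<'E'
from bench import *
import numpy as np, cv2
from scipy.spatial.transform import Rotation as Ro
def cloud(n,d):
    c=camera_params(n);v,u=np.mgrid[:480,:640];K=c["K"]
    P=np.stack([(u-K[0,2])/K[0,0]*d,(v-K[1,2])/K[1,1]*d,d],-1)
    return (P-c["t"])@c["R"]
def onplane(n,loc,z):
    c=camera_params(n);K=c["K"]
    r=np.linalg.inv(K)@[loc[0]*640,loc[1]*480,1]; r=c["R"].T@r; o=-c["R"].T@c["t"]
    return o+r*(z-o[2])/r[2]
def tri(l1,n1,l2,n2):
    A=[];b=[];os=[];rs=[]
    for l,n in((l1,n1),(l2,n2)):
        c=camera_params(n);r=c["R"].T@np.linalg.inv(c["K"])@[l[0]*640,l[1]*480,1];r/=np.linalg.norm(r)
        o=-c["R"].T@c["t"];M=np.eye(3)-np.outer(r,r);A.append(M);b.append(M@o)
    X=np.linalg.lstsq(np.vstack(A),np.hstack(b),rcond=None)[0]
    return X,[np.linalg.norm(a@X-c) for a,c in zip(A,b)]
E
cat > a.py <<'E'
from h import *
T={}
for n in("top","side"):
    p,d=camera(n);C=cloud(n,d);T[n]=(p,C);np.savez(f"{n}.npz",p=p,C=C)
    for l in("cap","terminal","mat","stand","wand","green_bin","yellow_bin","amber_bottle"):
        o=outline_of(l,n)
        for k in o[:2]:
            if k["score"]<.3: continue
            m=k["pixels"]&(d>0);q=C[m]
            z=np.percentile(q[:,2],[2,50,98]);top=q[q[:,2]>z[2]-.006]
            print(n,l,round(k["score"],2),np.round(np.array(k["location"])*[640,480]),"z",z.round(3),"topmean",top.mean(0).round(4),"box",cv2.minAreaRect((top[:,:2]*1000).astype(np.float32)))
    
for l in("cap_knob","wand_grip","wand_tip","terminal_contact","green_contact","yellow_contact","mat","stand","terminal","green_bin"):
    a=[tip_of(l,n) for n in("top","side")]
    for n,x in zip(("top","side"),a): print(l,n,[(round(k["score"],2),np.round(np.array(k["location"])*[640,480],1)) for k in x[:3]])
    if a[0] and a[1]: print("   tri",*tri(a[0][0]["location"],"top",a[1][0]["location"],"side"))
# heights near stand
C=T["top"][1]
for (u,v) in((184,311),(203,352),(244,353),(278,338),(228,305),(280,290)):
    q=C[v-9:v+10,u-9:u+10].reshape(-1,3);t=q[q[:,2]>q[:,2].max()-.008];print(u,v,t.mean(0).round(3),q[:,2].max().round(3))
E
python3 a.py
```

```text
top cap 0.81 [421. 318.] z [0.058 0.072 0.103] topmean [ 0.4096 -0.218   0.1009] box ((408.9953918457031, -218.2939910888672), (19.815391540527344, 18.0609188079834), 81.00222778320312)
top terminal 0.55 [409. 323.] z [0.008 0.044 0.05 ] topmean [ 0.4059 -0.2119  0.0469] box ((406.80035400390625, -215.38726806640625), (98.73553466796875, 99.60145568847656), 89.01720428466797)
top mat 0.75 [329. 286.] z [-0.004  0.003  0.008] topmean [ 0.491  -0.01    0.0046] box ((491.2309875488281, -10.684661865234375), (90.47161102294922, 90.47943115234375), 89.8370361328125)
top stand 0.96 [239. 309.] z [0.005 0.099 0.105] topmean [0.4342 0.2136 0.1022] box ((434.34136962890625, 212.9993896484375), (79.90135192871094, 80.19901275634766), 15.834959983825684)
top wand 0.86 [184. 311.] z [0.06  0.125 0.163] topmean [0.4207 0.3132 0.1605] box ((420.8329772949219, 314.0575866699219), (22.20246696472168, 24.161972045898438), 35.23270034790039)
top wand 0.76 [242. 354.] z [0.019 0.123 0.164] topmean [0.328  0.1805 0.1606] box ((328.23590087890625, 180.71957397460938), (23.757055282592773, 23.636116027832
[... 4492 characters left out ...]
01811581020291611)]
terminal top [(0.57, array([414.7, 321.5])), (0.38, array([226.5, 308.9]))]
terminal side [(0.96, array([279.3, 357.6]))]
   tri [ 0.40762982 -0.21732158  0.00547129] [np.float64(0.0017047839372468917), np.float64(0.0017047839372470082)]
green_bin top [(0.98, array([398.4, 222. ])), (0.68, array([278.2, 289.3]))]
green_bin side [(0.96, array([399.5, 327.3]))]
   tri [ 0.65728097 -0.18437603 -0.01461041] [np.float64(0.003218090738474766), np.float64(0.0032180907384748007)]
184 311 [0.372 0.025 1.353] 1.353
203 352 [0.372 0.025 1.353] 1.353
244 353 [0.328 0.18  0.161] 0.167
278 338 [0.372 0.025 1.353] 1.353
228 305 [0.372 0.025 1.353] 1.353
280 290 [0.474 0.108 0.071] 0.076
```

```bash
cat >> h.py <<'E'
def go(p,yaw=None,R=None,name=""):
    """delta row from measured pose to TCP p with tool x at yaw (deg), tool down"""
    s=read_state();p0=s["ee_pos"];R0=Ro.from_quat(s["eef_rot"])
    if R is None: R=Ro.from_euler("z",yaw,degrees=True)*Ro.from_euler("x",180,degrees=True) if yaw is not None else R0
    print(name,"turn",(R0.inv()*R).as_rotvec(degrees=True).round(2),"shift",R0.inv().apply(np.array(p)-p0).round(4))
def st():
    s=read_state();R=Ro.from_quat(s["eef_rot"])
    print("t",round(s["time"],2),"p",s["ee_pos"].round(4),"x",R.as_matrix()[:,0].round(4),"z",R.as_matrix()[:,2].round(4),"F",s["ft_force"].round(2),"w",round(s["width"],4),"q",s["joint_positions"].round(2))
E
cat > b.py <<'E'
from h import *
go([.41,-.219,.22],yaw=62,name="abovecap")
for n in("top","side"):
    z=np.load(n+".npz");C=z["C"];p=z["p"].astype(int)
    r,g,b=p[...,0],p[...,1],p[...,2]
    G=(g>r*1.5)&(g>b*1.5);Y=(r>150)&(g>120)&(b<80);B=(b>150)&(r<60)&(g<120);BR=(r>60)&(r<150)&(g<r*.65)&(b<r*.5)&(C[...,2]>.12)
    for nm,m,ctr in(("G",G,(.655,-.19)),("Y",Y,(.6,.18))):
        m=m&(np.hypot(C[...,0]-ctr[0],C[...,1]-ctr[1])<.12)&(C[...,2]>.02)
        q=C[m];A=np.c_[q[:,:2],np.ones(len(q))];k,*_=np.linalg.lstsq(A,q[:,2],rcond=None)
        e=q[:,2]-A@k;ok=abs(e)<.004;k,*_=np.linalg.lstsq(A[ok],q[ok,2],rcond=None);nn=np.array([-k[0],-k[1],1]);nn/=np.linalg.norm(nn)
        c,sz,a=cv2.minAreaRect((q[ok][:,:2]*1000).astype(np.float32))
        print(n,nm,len(q),"normal",nn.round(4),"tilt",np.degrees(np.arccos(nn[2])).round(2),"yaw",np.degrees(np.arctan2(-nn[1],-nn[0])).round(2),"rect",np.round(c,1),np.round(sz,1),round(a,1),"z at ctr",(k@[c[0]/1000,c[1]/1000,1]).round(4))
        # contact: points proud of lid
        V=C[(np.hypot(C[...,0]-c[0]/1000,C[...,1]-c[1]/1000)<.03)];h=(V-np.array([0,0,1])*k[2])@nn;h=(V[:,2]-V[:,:2]@k[:2]-k[2])*nn[2]
        f=V[h>.0065];print("   contact pts",len(f),f.mean(0).round(4),h[h>.0065].mean().round(4), "rect",cv2.minAreaRect((f[:,:2]*1000).astype(np.float32))[:2])
    q=C[B&(C[...,2]>.165)];print(n,"wand top",len(q),q.mean(0).round(4),cv2.minAreaRect((q[:,:2]*1000).astype(np.float32)))
    q=C[BR&(C[...,2]>.14)];cl=[]
    for x in q:
        for k in cl:
            if np.hypot(*(np.mean(k,0)-x)[:2])<.04: k.append(x);break
        else: cl.append([x])
    print("brown",[(len(k),np.mean(k,0).round(3)) for k in cl if len(k)>8])
E
python3 b.py
```

```text
abovecap turn [ 1.000e-02 -0.000e+00 -4.746e+01] shift [ 0.3418 -0.3101  0.0166]
top G 2349 normal [-0.5648 -0.0695  0.8223] tilt 34.69 yaw 7.01 rect [ 656.3 -191.2] [131.8 107.2] 7.2 z at ctr 0.091
   contact pts 58 [ 0.65   -0.1931  0.0989] 0.0103 rect ((646.2850952148438, -190.29525756835938), (17.22487449645996, 28.73290252685547))
top Y 0 normal [-0. -0.  1.] tilt 0.0 yaw 0.0 rect [0. 0.] [0. 0.] 0.0 z at ctr 0.0
   contact pts 0 [nan nan nan] nan rect ((0.0, 0.0), (0.0, 0.0))
top wand top 0 [nan nan nan] ((0.0, 0.0), (0.0, 0.0), 0.0)
brown [(97, array([0.421, 0.313, 0.16 ])), (110, array([0.363, 0.105, 0.16 ])), (106, array([0.33 , 0.271, 0.16 ])), (118, array([0.328, 0.18 , 0.16 ]))]
side G 3707 normal [-0.5684 -0.0735  0.8194] tilt 34.97 yaw 7.36 rect [ 657.9 -195. ] [131.4 113. ] 6.9 z at ctr 0.0895
   contact pts 85 [ 0.6523 -0.1969  0.0974] 0.0098 rect ((652.35888671875, -196.01280212402344), (18.661115646362305, 17.320470809936523))
side Y 1318 normal [-0.5694 -0.0685  0.8192] tilt 34.99 yaw 6.86 rect [605.2 181.6] [129.8 110.6] 6.3 z at ctr 0.0891
   contact pts 38 [0.59
[... 680 characters left out ...]
9, 1.015, 0.198])), (88, array([0.559, 1.061, 0.19 ])), (41, array([0.609, 1.054, 0.194])), (66, array([0.729, 1.035, 0.194])), (35, array([0.424, 0.312, 0.158])), (38, array([0.333, 0.269, 0.158])), (48, array([0.331, 0.178, 0.158])), (56, array([0.366, 0.101, 0.158]))]b.py:15: RuntimeWarning: Mean of empty slice.
  f=V[h>.0065];print("   contact pts",len(f),f.mean(0).round(4),h[h>.0065].mean().round(4), "rect",cv2.minAreaRect((f[:,:2]*1000).astype(np.float32))[:2])
  ret = um.true_divide(
  ret = ret.dtype.type(ret / rcount)
b.py:16: RuntimeWarning: Mean of empty slice.
  q=C[B&(C[...,2]>.165)];print(n,"wand top",len(q),q.mean(0).round(4),cv2.minAreaRect((q[:,:2]*1000).astype(np.float32)))
```

>>> drive_tool(
  deltas=[
    [0,0,-8,0.034,-0.031,0.0,-1],
    [0,0,-16,0.068,-0.062,0.0,-1],
    [0,0,-24,0.103,-0.093,0.0,-1],
    [0,0,-32,0.137,-0.124,0.0,-1],
    [0,0,-40,0.171,-0.155,0.005,-1],
    [0,0,-47.5,0.205,-0.186,0.01,-1],
    [0,0,-47.5,0.24,-0.217,0.016,-1],
    [0,0,-47.5,0.274,-0.248,0.016,-1],
    [0,0,-47.5,0.308,-0.279,0.016,-1],
    [0,0,-47.5,0.342,-0.31,0.016,-1],
    [0,0,-47.5,0.342,-0.31,0.016,-1],
    [0,0,-47.5,0.342,-0.31,0.016,-1],
  ],
)

```text
time: 3.2
ee_pos: [0.4105, -0.2185, 0.2207]
eef_rot: [0.856, 0.516, -0.0, 0.0]
ft_force: [-0.1, -1.0, 0.3]
width: 0.0869
```

```bash
cat >> h.py <<'E'
def wcloud(s,d):
    c=camera_params("wrist");K=c["K"];v,u=np.mgrid[:480,:640];x=(u-K[0,2])/K[0,0];y=(v-K[1,2])/K[1,1];t=np.hypot(x,y);
    k=np.where(t>1e-9,np.tan(np.minimum(t,1.5))/np.maximum(t,1e-9),1)
    P=np.stack([x*k*d,y*k*d,d],-1);M=c["mount"];P=P@M[:3,:3].T+M[:3,3]
    return P@Ro.from_quat(s["eef_rot"]).as_matrix().T+s["ee_pos"]
def wlook(f=None):
    s=read_state();p,d=camera("wrist")
    if f: cv2.imwrite(f"pics/{f}.png",p[...,::-1])
    return s,p,d,wcloud(s,d)
E
python3 - <<'E'
from h import *
st()
s,p,d,C=wlook("w1");r,g,b=[p[...,i].astype(int) for i in range(3)]
near=(d>0)&(np.hypot(C[...,0]-.41,C[...,1]+.22)<.09)
m=near&(r>110)&(g<70)&(b<70)
q=C[m];print(len(q),np.percentile(q[:,2],[2,50,98]))
t=q[q[:,2]>.095];print("knob top",len(t),t.mean(0).round(4),cv2.minEnclosingCircle((t[:,:2]*1000).astype(np.float32)))
t=q[(q[:,2]>.062)&(q[:,2]<.08)];print("cap top",len(t),t.mean(0).round(4),cv2.minEnclosingCircle((t[:,:2]*1000).astype(np.float32)))
t=C[near&(abs(C[...,2]-.045)<.005)];print("term",t.mean(0),cv2.minAreaRect((t[:,:2]*1000).astype(np.float32)))
E
```

```text
t 3.2 p [ 0.4105 -0.2185  0.2207] x [ 4.667e-01  8.844e-01 -4.000e-04] z [ 2.e-04 -5.e-04 -1.e+00] F [-0.08 -0.99  0.35] w 0.0869 q [ 0.91  0.02 -0.52  1.86  0.01  1.26 -0.1 ]
2195 [0.06963763 0.07132506 0.10188443]
knob top 595 [ 0.4107 -0.2184  0.1008] ((410.3149108886719, -218.57432556152344), 10.882352828979492)
cap top 1591 [ 0.4123 -0.2152  0.071 ] ((410.6653747558594, -218.0720672607422), 23.434974670410156)
term [ 0.41021964 -0.21093461  0.04488493] ((408.5251770019531, -215.66729736328125), (100.70825958251953, 101.05792236328125), 89.95589447021484)
```

View pics/w1.png

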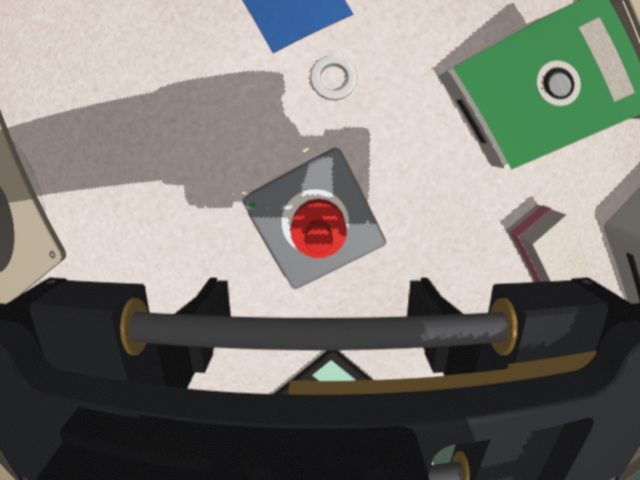

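The wrist view shows the red knob at (318,232), centred between the fingers, and the cap free on the terminal. I'll go down, grip and lift.

>>> drive_tool(
  deltas=[
    [0,0,0,0,0,0.04,-1],
    [0,0,0,0,0,0.08,-1],
    [0,0,0,0,0,0.11,-1],
    [0,0,0,0,0,0.125,-1],
    [0,0,0,0,0,0.131,-1],
    [0,0,0,0,0,0.131,0],
    [0,0,0,0,0,0.131,1],
    [0,0,0,0,0,0.131,1],
    [0,0,0,0,0,0.131,1],
    [0,0,0,0,0,0.131,1],
    [0,0,0,0,0,0.131,1],
    [0,0,0,0,0,0.131,1],
  ],
  squeeze=15,
)

```text
time: 4.45
ee_pos: [0.4102, -0.2191, 0.0897]
eef_rot: [0.857, 0.515, 0.0, 0.0]
ft_force: [0.9, -0.5, -0.2]
width: 0.0389
```

Run:
```python
from h import *
st()
p=read_state()["ee_pos"]
go([.491,-.0115,.16],yaw=75,name="abovemat")
```

```text
t 4.45 p [ 0.4102 -0.2191  0.0897] x [ 4.687e-01  8.833e-01 -1.000e-04] z [ 2.e-04 -2.e-04 -1.e+00] F [ 0.93 -0.46 -0.21] w 0.0389 q [ 0.88  0.17 -0.52  2.01  0.1   0.98 -0.18]
abovemat turn [ 1.000e-02  1.000e-02 -1.295e+01] shift [ 0.2212 -0.0259 -0.0704]
```

>>> drive_tool(
  deltas=[
    [0,0,0,0,0,0,1],
    [0,0,0,0,0,0,1],
    [0,0,0,0,0,0,1],
    [0,0,0,0,0,0,1],
    [0,0,0,0,0,0,1],
    [0,0,0,0,0,-0.01,1],
    [0,0,0,0,0,-0.03,1],
    [0,0,0,0,0,-0.06,1],
    [0,0,0,0,0,-0.07,1],
    [0,0,0,0,0,-0.07,1],
  ],
)

```text
time: 5.45
ee_pos: [0.411, -0.2195, 0.1612]
eef_rot: [0.857, 0.515, 0.001, 0.002]
ft_force: [-0.5, 0.7, -0.7]
width: 0.0217
```

Run:
```python
from h import *
st()
go([.492,-.011,.16],yaw=75,name="abovemat")
s,p,d,C=wlook("w2");np.savez("w2.npz",p=p,C=C)
r,g,b=[p[...,i].astype(int) for i in range(3)]
for h0 in(.045,.055):
    t=C[(d>0)&(np.hypot(C[...,0]-.409,C[...,1]+.216)<(.09 if h0<.05 else .03))&(abs(C[...,2]-h0)<.004)];print(h0,len(t),t.mean(0).round(4),cv2.minAreaRect((t[:,:2]*1000).astype(np.float32)))
    if h0>.05:print(cv2.minEnclosingCircle((t[:,:2]*1000).astype(np.float32)))
m=(b>110)&(b>r*1.8)&(abs(C[...,2])<.02)&(np.hypot(C[...,0]-.492,C[...,1]+.011)<.09);q=C[m];print("mat",len(q),q.mean(0),cv2.minAreaRect((q[:,:2]*1000).astype(np.float32)))
m=(r>110)&(g<70)&(b<70)&(np.hypot(C[...,0]-.41,C[...,1]+.22)<.06);q=C[m];print("cap z",np.percentile(q[:,2],[2,50,98]))
for l in("terminal_contact","green_contact"):
    print(l,[(k["score"],np.array(k["location"])*[640,480],C[int(k["location"][1]*480),int(k["location"][0]*640)]) for k in tip_of(l,"wrist")[:2]])
```

```text
t 5.45 p [ 0.411  -0.2195  0.1612] x [ 4.689e-01  8.832e-01 -6.000e-04] z [ 0.0027 -0.0021 -1.    ] F [-0.48  0.66 -0.69] w 0.0217 q [ 0.9   0.07 -0.52  1.94  0.04  1.13 -0.13]
abovemat turn [  0.19   0.06 -12.97] shift [ 0.2222 -0.0263  0.001 ]
0.045 11487 [ 0.4162 -0.2007  0.045 ] ((408.5421447753906, -215.31527709960938), (100.30465698242188, 99.9695053100586), 0.00034483117633499205)
0.055 141 [ 0.4113 -0.2088  0.0542] ((411.1302490234375, -208.71942138671875), (5.772053241729736, 17.116472244262695), 68.03740692138672)
((410.05084228515625, -211.39601135253906), 8.558335304260254)
mat 1633 [ 0.46960428 -0.04070877  0.00303671] ((472.7794494628906, -47.82817459106445), (32.94900894165039, 76.2823486328125), 59.946197509765625)
cap z [0.14137674 0.14284792 0.17329775]
terminal_contact [(0.49, array([312.832, 239.904]), array([ 0.41974377, -0.19688024,  0.12778995]))]
green_contact [(0.92, array([602.112,  74.592]), array([ 0.64871071, -0.19231607,  0.0989881 ])), (0.19, array([316.288, 308.592]), array([ 0.41368987, -0.21282063,  0.1725793 ]))]
```

View pics/w2.png

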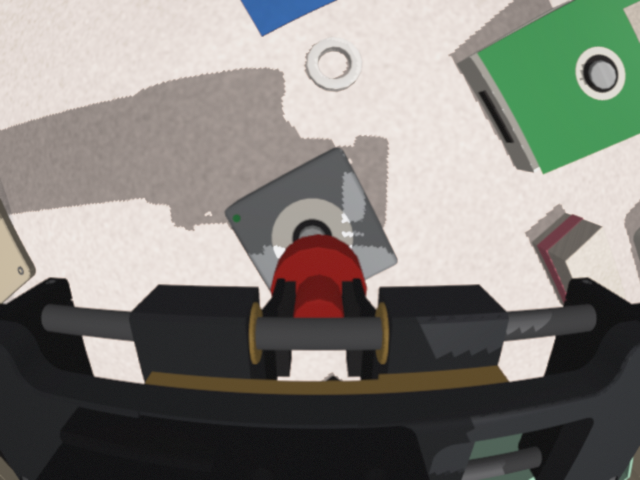

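The cap is held squarely, and the terminal's contact shows at (312,232). Next I'll carry the cap to the mat.

>>> drive_tool(
  deltas=[
    [0,0,-3,0.04,-0.005,0,1],
    [0,0,-6,0.08,-0.01,0,1],
    [0,0,-9,0.12,-0.015,0,1],
    [0,0,-12,0.16,-0.02,0,1],
    [0,0,-13,0.2,-0.024,0,1],
    [0,0,-13,0.222,-0.0263,0.01,1],
    [0,0,-13,0.222,-0.0263,0.04,1],
    [0,0,-13,0.222,-0.0263,0.07,1],
    [0,0,-13,0.222,-0.0263,0.095,1],
    [0,0,-13,0.222,-0.0263,0.105,1],
    [0,0,-13,0.222,-0.0263,0.105,1],
    [0,0,-13,0.222,-0.0263,0.105,1],
  ],
)

```text
time: 6.8
ee_pos: [0.4913, -0.0105, 0.0551]
eef_rot: [0.793, 0.609, 0.0, 0.0]
ft_force: [0.6, 0.5, -0.0]
width: 0.0218
```

Run:
```python
from h import *
st()
s,p,d,C=wlook("w3")
r,g,b=[p[...,i].astype(int) for i in range(3)]
m=(b>90)&(b>r*1.8)&(abs(C[...,2])<.01)&(np.hypot(C[...,0]-.492,C[...,1]+.011)<.09);q=C[m];print("mat",len(q),q.mean(0),cv2.minAreaRect((q[:,:2]*1000).astype(np.float32)))
m=(r>90)&(g<70)&(b<70)&(np.hypot(C[...,0]-.492,C[...,1]+.011)<.06);q=C[m];print("cap z",np.percentile(q[:,2],[2,50,98]))
for n in("top",):
    p,d=camera(n);C=cloud(n,d);o=outline_of("mat",n)[0];q=C[o["pixels"]&(abs(C[...,2])<.01)];print(n,o["score"],cv2.minAreaRect((q[:,:2]*1000).astype(np.float32)))
```

```text
t 6.8 p [ 0.4913 -0.0105  0.0551] x [2.580e-01 9.661e-01 3.000e-04] z [ 4.e-04  2.e-04 -1.e+00] F [ 0.62  0.48 -0.01] w 0.0218 q [ 0.56  0.31 -0.7   1.97  0.25  0.94 -0.53]
mat 11261 [0.49632642 0.0121366  0.00295393] ((492.0657958984375, -3.366283416748047), (88.86309814453125, 78.4822769165039), 0.28788241744041443)
cap z [0.01687386 0.0367503  0.06700278]Traceback (most recent call last):
  File "<stdin>", line 8, in <module>
IndexError: list index out of range
```

>>> drive_tool(
  deltas=[
    [0,0,0,0,0,0.003,1],
    [0,0,0,0,0,0.005,1],
    [0,0,0,0,0,0.0065,1],
    [0,0,0,0,0,0.0075,1],
    [0,0,0,0,0,0.0075,1],
    [0,0,0,0,0,0.0075,1],
  ],
)

```text
time: 7.55
ee_pos: [0.491, -0.0107, 0.0475]
eef_rot: [0.793, 0.609, -0.0, 0.0]
ft_force: [-3.5, 0.1, 7.7]
width: 0.0216
```

>>> drive_tool(
  deltas=[
    [0,0,0,0,0,0,0.5],
    [0,0,0,0,0,0,0],
    [0,0,0,0,0,0,-0.5],
    [0,0,0,0,0,0,-1],
    [0,0,0,0,0,0,-1],
    [0,0,0,0,0,0,-1],
    [0,0,0,0,0,-0.015,-1],
    [0,0,0,0,0,-0.05,-1],
    [0,0,0,0,0,-0.1,-1],
    [0,0,0,0,0,-0.15,-1],
    [0,0,0,0,0,-0.2,-1],
    [0,0,0,0,0,-0.205,-1],
  ],
)

```text
time: 8.75
ee_pos: [0.4934, -0.0098, 0.2594]
eef_rot: [0.793, 0.609, 0.003, 0.004]
ft_force: [0.5, -0.2, -0.4]
width: 0.0864
```

Run:
```python
from h import *
st()
go([.43,.2,.265],yaw=80,name="abovewand")
s,p,d,C=wlook("w4")
r,g,b=[p[...,i].astype(int) for i in range(3)]
m=(r>90)&(g<70)&(b<70)&(np.hypot(C[...,0]-.492,C[...,1]+.011)<.06);q=C[m];print("cap z",np.percentile(q[:,2],[2,50,98]),cv2.minEnclosingCircle((q[:,:2]*1000).astype(np.float32)))
m=(b>90)&(b>r*1.8)&(abs(C[...,2])<.01)&(np.hypot(C[...,0]-.492,C[...,1]+.011)<.09);q=C[m];print("mat",len(q),q.mean(0),cv2.minAreaRect((q[:,:2]*1000).astype(np.float32)))
```

```text
t 8.75 p [ 0.4934 -0.0098  0.2594] x [2.573e-01 9.663e-01 9.000e-04] z [ 0.0099 -0.0017 -0.9999] F [ 0.5  -0.23 -0.37] w 0.0864 q [ 0.65  0.07 -0.75  1.74  0.05  1.34 -0.37]
abovewand turn [ 0.57 -0.03 -4.91] shift [ 0.1865 -0.1152 -0.0066]
cap z [0.0221569  0.02935205 0.06004987] ((491.2975769042969, -8.781176567077637), 23.385326385498047)
mat 4240 [ 0.49265449 -0.00516554  0.00295661] ((491.6091003417969, -8.571338653564453), (87.69503784179688, 88.06275177001953), 0.04212420806288719)
```

>>> drive_tool(
  deltas=[
    [0,0,-2.5,0.037,-0.023,-0.005,-1],
    [0,0,-5,0.074,-0.046,-0.01,-1],
    [0,0,-5,0.11,-0.069,-0.013,-1],
    [0,0,-5,0.148,-0.092,-0.013,-1],
    [0,0,-5,0.1865,-0.115,-0.013,-1],
    [0,0,-5,0.1865,-0.115,-0.013,-1],
    [0,0,-5,0.1865,-0.115,-0.013,-1],
    [0,0,-5,0.1865,-0.115,-0.013,-1],
  ],
)

```text
time: 9.6
ee_pos: [0.4281, 0.1981, 0.2646]
eef_rot: [0.766, 0.643, -0.001, -0.0]
ft_force: [1.2, 0.1, -0.1]
width: 0.0871
```

Run:
```python
from h import *
st()
s,p,d,C=wlook("w5")
r,g,b=[p[...,i].astype(int) for i in range(3)]
near=np.hypot(C[...,0]-.436,C[...,1]-.212)<.08
m=near&(b>60)&(b>r*1.8)&(C[...,2]>.168);q=C[m];rc=cv2.minAreaRect((q[:,:2]*1000).astype(np.float32));print("wand",len(q),q.mean(0),rc)
m=near&(abs(C[...,2]-.1)<.003);q=C[m];print("stand",len(q),q.mean(0),cv2.minAreaRect((q[:,:2]*1000).astype(np.float32)))
m=near&(abs(C[...,2]-.105)<.0015)&(np.hypot(C[...,0]-.436,C[...,1]-.212)<.035);q=C[m];print("flange",len(q),cv2.minEnclosingCircle((q[:,:2]*1000).astype(np.float32)))
```

```text
t 9.6 p [0.4281 0.1981 0.2646] x [ 1.741e-01  9.847e-01 -8.000e-04] z [-8.e-04 -6.e-04 -1.e+00] F [ 1.2   0.06 -0.12] w 0.0871 q [ 0.43  0.03 -0.96  1.76  0.03  1.36 -0.71]
wand 1302 [0.43589731 0.21482331 0.17876157] ((437.7924499511719, 219.4648895263672), (37.5889778137207, 94.6717300415039), 18.073890686035156)
stand 5967 [0.43560194 0.21755436 0.09996616] ((435.3161926269531, 213.77342224121094), (80.88812255859375, 80.80883026123047), 15.578542709350586)
flange 764 ((435.2902526855469, 214.11036682128906), 21.989730834960938)
```

View pics/w5.png

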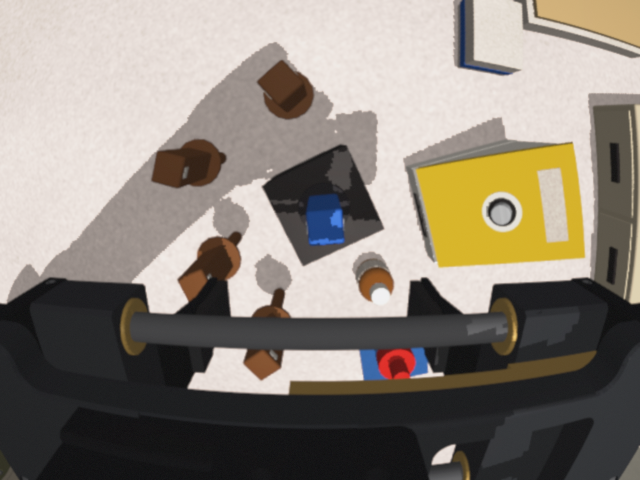

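The blue handle shows at (325,218) in the stand, nearly aligned with the gripper. The brown look-alikes are about 100 mm away, and the cap stands on the mat at (397,360).

Run:
```python
from h import *
st()
s,p,d,C=wlook()
r,g,b=[p[...,i].astype(int) for i in range(3)]
near=np.hypot(C[...,0]-.4353,C[...,1]-.2141)<.022
m=near&(b>60)&(b>r*1.5)&(abs(C[...,2]-.175)<.0025);q=C[m];rc=cv2.minAreaRect((q[:,:2]*1000).astype(np.float32));print("wand",len(q),q.mean(0),rc)
for y in (82,84,86):
  go([.4353,.2141,.265],yaw=y)
```

```text
t 9.65 p [0.4283 0.198  0.2647] x [ 1.748e-01  9.846e-01 -6.000e-04] z [-8.e-04 -5.e-04 -1.e+00] F [ 0.16 -1.24  0.02] w 0.0872 q [ 0.43  0.03 -0.96  1.76  0.03  1.36 -0.71]
wand 1237 [0.43527795 0.21423126 0.17479335] ((435.23736572265625, 213.89752197265625), (24.047700881958008, 23.69601821899414), 84.49236297607422)
 turn [-0.03  0.03 -2.08] shift [ 0.0171  0.004  -0.0003]
 turn [-0.03  0.03 -4.08] shift [ 0.0171  0.004  -0.0003]
 turn [-0.03  0.03 -6.08] shift [ 0.0171  0.004  -0.0003]
```

>>> drive_tool(
  deltas=[
    [0,0,-4.5,0.017,0.004,0,-1],
    [0,0,-4.5,0.017,0.004,0.02,-1],
    [0,0,-4.5,0.017,0.004,0.06,-1],
    [0,0,-4.5,0.017,0.004,0.095,-1],
    [0,0,-4.5,0.017,0.004,0.115,-1],
    [0,0,-4.5,0.017,0.004,0.1245,-1],
    [0,0,-4.5,0.017,0.004,0.1245,-1],
    [0,0,-4.5,0.017,0.004,0.1245,0.2],
    [0,0,-4.5,0.017,0.004,0.1245,0.2],
    [0,0,-4.5,0.017,0.004,0.1245,0.2],
    [0,0,-4.5,0.017,0.004,0.1245,0.2],
    [0,0,-4.5,0.017,0.004,0.1245,0.2],
  ],
  squeeze=30,
)

```text
time: 10.9
ee_pos: [0.4351, 0.2153, 0.1408]
eef_rot: [0.74, 0.673, 0.0, 0.0]
ft_force: [-0.6, -0.4, 0.5]
width: 0.0549
```

Run:
```python
from h import *
st()
```

```text
t 10.9 p [0.4351 0.2153 0.1408] x [ 0.0952  0.9955 -0.    ] z [ 6.e-04 -1.e-04 -1.e+00] F [-0.63 -0.44  0.51] w 0.0549 q [ 0.34  0.22 -0.97  1.9   0.2   1.12 -0.81]
```

>>> drive_tool(
  deltas=[
    [0,0,0,0,0,0,1],
    [0,0,0,0,0,0,1],
    [0,0,0,0,0,0,1],
    [0,0,0,0,0,0,1],
    [0,0,0,0,0,0,1],
    [0,0,0,0,0,0,1],
    [0,0,0,0,0,-0.01,1],
    [0,0,0,0,0,-0.03,1],
    [0,0,0,0,0,-0.06,1],
    [0,0,0,0,0,-0.09,1],
    [0,0,0,0,0,-0.105,1],
    [0,0,0,0,0,-0.11,1],
  ],
)

```text
time: 12.1
ee_pos: [0.4354, 0.2156, 0.2521]
eef_rot: [0.74, 0.673, 0.001, 0.001]
ft_force: [0.2, 0.0, -1.1]
width: 0.0235
```

```bash
cat > w.py <<'E'
from h import *
import sys
st()
s,p,d,C=wlook(sys.argv[1] if len(sys.argv)>1 else None)
# tool-frame cloud of what the gripper holds
R=Ro.from_quat(s["eef_rot"]);T=R.inv().apply((C-s["ee_pos"]).reshape(-1,3)).reshape(C.shape)
m=(d>0)&(abs(T[...,1])<.04)&(T[...,0]<.03)&(T[...,0]>-.02)&(T[...,2]>.02)&(T[...,2]<.14)
for z0 in np.arange(.03,.14,.01):
    k=m&(abs(T[...,2]-z0)<.005)
    if k.sum()>5: q=T[k];print(round(z0,3),k.sum(),"x",np.percentile(q[:,0],[2,50,98]).round(4),"y",np.percentile(q[:,1],[2,50,98]).round(4))
E
python3 w.py w6
python3 - <<'E'
from h import *
for n in ("side","top"):
    p,d=camera(n);C=cloud(n,d);r,g,b=[p[...,i].astype(int) for i in range(3)]
    s=read_state()["ee_pos"];m=(np.hypot(C[...,0]-s[0],C[...,1]-s[1])<.04)&(C[...,2]>.1)&(C[...,2]<s[2])
    q=C[m]
    for a in np.arange(s[2]-.14,s[2]-.02,.01):
        k=q[abs(q[:,2]-a)<.005]
        if len(k)>3: print(n,round(s[2]-a,3),len(k),k.mean(0).round(4),np.ptp(k[:,0]).round(3))
E
```

```text
t 12.1 p [0.4354 0.2156 0.2521] x [9.520e-02 9.955e-01 4.000e-04] z [ 2.4e-03  2.0e-04 -1.0e+00] F [ 0.16  0.02 -1.12] w 0.0235 q [ 0.4   0.09 -0.99  1.75  0.08  1.34 -0.7 ]
0.03 474 x [0.0029 0.0106 0.0189] y [-0.0179  0.0003  0.0173]
0.04 1333 x [0.0015 0.0122 0.0199] y [-0.0193 -0.0002  0.0189]
0.09 9 x [0.0047 0.0051 0.0055] y [-0.0036 -0.001   0.0023]
0.1 64 x [0.0021 0.0048 0.0059] y [-0.0057  0.0001  0.0058]
0.11 67 x [0.0004 0.0047 0.0059] y [-0.0065  0.0004  0.0067]
0.12 16 x [0.0025 0.0047 0.0057] y [-0.006  -0.0007  0.0054]
side 0.12 13 [0.4369 0.2075 0.1304] 0.01
side 0.11 20 [0.4365 0.2069 0.1399] 0.012
side 0.1 23 [0.4372 0.2065 0.1499] 0.012
side 0.09 23 [0.4371 0.2068 0.1603] 0.013
side 0.08 19 [0.4362 0.2065 0.1703] 0.012
side 0.07 25 [0.4366 0.2068 0.1802] 0.013
side 0.06 24 [0.437  0.2065 0.1908] 0.013
side 0.05 14 [0.4373 0.2057 0.1991] 0.012
side 0.04 87 [0.4358 0.2019 0.2134] 0.042
side 0.03 46 [0.436  0.2006 0.2198] 0.034
side 0.02 42 [0.4357 0.2008 0.2301] 0.023
top 0.14 11 [0.434  0.1888 0.1052] 0.049
top 0.04 8 [0.4369 0.1931 0.2131] 0.01
top 0.03 7 [0.4395 0.1948 0.2155] 0.014
```

View pics/w6.png

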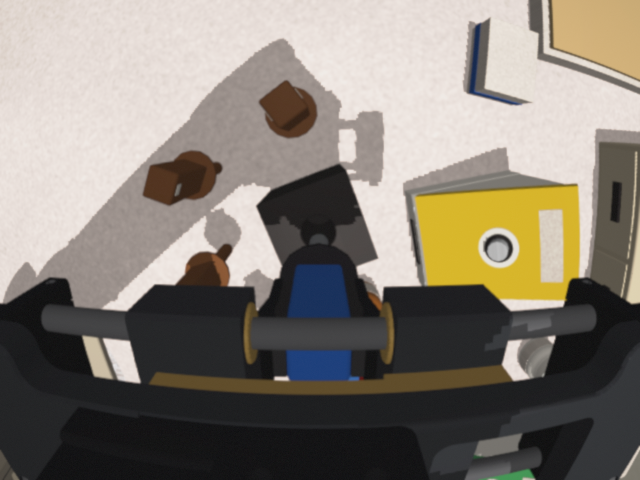

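The wand is held upright and clear of the stand. The wrist view shows the empty hole at (317,225). I'll carry it over to the terminal.

Run:
```python
from h import *
go([.4092,-.2142,.215],yaw=62)
go([.43,0,.265],yaw=73)
```

```text
turn [-0.04  0.05 22.53] shift [-0.4296  0.0156  0.0349]
 turn [-0.04  0.04 11.53] shift [-0.2144  0.0159 -0.0152]
```

>>> drive_tool(
  deltas=[
    [0,0,2,-0.025,0.0,-0.015,1],
    [0,0,4,-0.065,0.003,-0.018,1],
    [0,0,6,-0.105,0.006,-0.018,1],
    [0,0,8,-0.145,0.009,-0.018,1],
    [0,0,10,-0.185,0.012,-0.015,1],
    [0,0,12,-0.225,0.0155,-0.01,1],
    [0,0,14,-0.265,0.0155,0.0,1],
    [0,0,16,-0.305,0.0155,0.0,1],
    [0,0,18,-0.345,0.0155,0.01,1],
    [0,0,20,-0.385,0.0155,0.02,1],
    [0,0,22,-0.415,0.0155,0.03,1],
    [0,0,22.5,-0.4296,0.0155,0.035,1],
  ],
)

```text
time: 13.45
ee_pos: [0.4077, -0.216, 0.213]
eef_rot: [0.858, 0.514, -0.001, -0.002]
ft_force: [0.3, 0.7, -1.8]
width: 0.0241
```

>>> drive_tool(
  deltas=[
    [0,0,0,0,0,0,1],
    [0,0,0,0,0,0,1],
  ],
)

```text
time: 13.65
ee_pos: [0.4097, -0.2124, 0.2152]
eef_rot: [0.857, 0.516, 0.0, -0.001]
ft_force: [-0.1, 0.2, -0.9]
width: 0.0238
```

```bash
cat > c.py <<'E'
from h import *
import sys
st()
s,p,d,C=wlook(sys.argv[1])
t=C[(d>0)&(np.hypot(C[...,0]-.4085,C[...,1]+.2155)<.016)&(abs(C[...,2]-.055)<.004)]
if len(t): print("wrist contact",len(t),t.mean(0).round(4),cv2.minEnclosingCircle((t[:,:2]*1000).astype(np.float32)))
for n in("side","top"):
    p,d=camera(n);C=cloud(n,d)
    cv2.imwrite(f"pics/{n}_{sys.argv[1]}.png",p[...,::-1])
    t=C[(d>0)&(np.hypot(C[...,0]-.4085,C[...,1]+.2155)<.02)&(abs(C[...,2]-.055)<.004)]
    if len(t): print(n,len(t),t.mean(0).round(4),cv2.minEnclosingCircle((t[:,:2]*1000).astype(np.float32)))
    q=C[(np.hypot(C[...,0]-.4085,C[...,1]+.2155)<.04)&(C[...,2]<.2)&(C[...,2]>.06)]
    for a in np.arange(.06,.18,.02):
        k=q[abs(q[:,2]-a)<.008]
        if len(k)>3: print(n,"wand z",round(a,3),len(k),k.mean(0).round(4))
    print(tip_of("wand_tip",n)[:1],tip_of("terminal_contact",n)[:1])
E
python3 c.py w7
```

```text
t 13.65 p [ 0.4097 -0.2124  0.2152] x [4.672e-01 8.842e-01 7.000e-04] z [-6.0e-04  1.1e-03 -1.0e+00] F [-0.15  0.25 -0.88] w 0.0238 q [ 0.88  0.01 -0.5   1.88  0.01  1.25 -0.11]
wrist contact 302 [ 0.41   -0.2132  0.0548] ((408.8297119140625, -215.22396850585938), 9.800562858581543)
side 85 [ 0.4101 -0.2187  0.0537] ((410.5539855957031, -218.4429168701172), 10.962903022766113)
side wand z 0.1 45 [ 0.4106 -0.2201  0.1011]
side wand z 0.12 55 [ 0.4104 -0.2209  0.1205]
side wand z 0.14 63 [ 0.4106 -0.2202  0.14  ]
side wand z 0.16 34 [ 0.41   -0.2211  0.1563]
[{'location': [0.4347, 0.6763], 'score': 0.72}] [{'location': [0.4367, 0.7046], 'score': 0.4}]
top 3 [ 0.4143 -0.2056  0.0528] ((414.90704345703125, -204.61724853515625), 4.963179588317871)
[{'location': [0.3077, 0.655], 'score': 0.56}] []
```

>>> drive_tool(
  deltas=[
    [0,0,0,0,0,0.01,1],
    [0,0,0,0,0,0.02,1],
    [0,0,0,0,0,0.027,1],
    [0,0,0,0,0,0.03,1],
    [0,0,0,0,0,0.03,1],
    [0,0,0,0,0,0.03,1],
  ],
)

```text
time: 14.6
ee_pos: [0.4096, -0.2139, 0.1857]
eef_rot: [0.857, 0.515, 0.0, 0.0]
ft_force: [-0.2, 0.3, -0.2]
width: 0.0235
```

```bash
python3 c.py w8
python3 - <<'E'
import cv2
a=cv2.imread("pics/side_w8.png")[270:390,200:360];cv2.imwrite("pics/crop8.png",cv2.resize(a,None,fx=5,fy=5,interpolation=cv2.INTER_CUBIC))
E
```

```text
t 14.6 p [ 0.4096 -0.2139  0.1857] x [ 0.4688  0.8833 -0.    ] z [ 2.e-04 -1.e-04 -1.e+00] F [-0.22  0.27 -0.22] w 0.0235 q [ 0.88  0.04 -0.5   1.92  0.02  1.19 -0.12]
wrist contact 232 [ 0.4108 -0.2113  0.0547] ((408.9614562988281, -214.91734313964844), 9.934178352355957)
side 69 [ 0.4101 -0.2202  0.0537] ((410.02679443359375, -218.80136108398438), 10.18050479888916)
side wand z 0.06 9 [ 0.41   -0.2211  0.0628]
side wand z 0.08 52 [ 0.4102 -0.2224  0.0799]
side wand z 0.1 60 [ 0.4103 -0.2221  0.1007]
side wand z 0.12 55 [ 0.41   -0.2226  0.12  ]
side wand z 0.14 50 [ 0.4102 -0.2311  0.1466]
side wand z 0.16 116 [ 0.4078 -0.2274  0.1599]
[{'location': [0.4366, 0.7023], 'score': 0.88}] []
top 1 [ 0.4127 -0.1977  0.0534] ((412.6975402832031, -197.68850708007812), 9.999999747378752e-05)
[{'location': [0.3025, 0.6538], 'score': 0.77}] [{'location': [0.5159, 0.5904], 'score': 0.68}]
```

View pics/crop8.png

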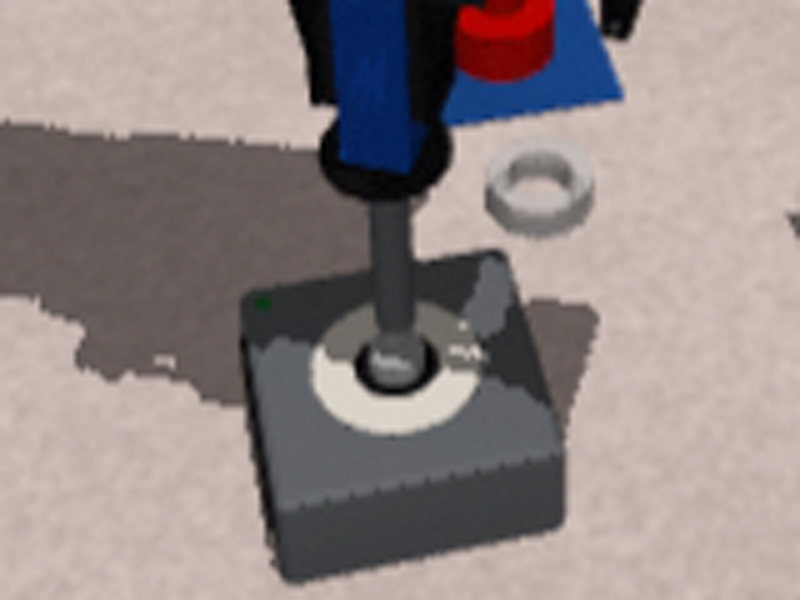

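The tip stands centred over the contact, at crop (393,345) over (397,360), about 5 mm above it. I'll press it and check the force.

>>> drive_tool(
  deltas=[
    [0,0,0,0,0,0.003,1],
    [0,0,0,0,0,0.006,1],
    [0,0,0,0,0,0.008,1],
    [0,0,0,0,0,0.008,1],
    [0,0,0,0,0,0.008,1],
    [0,0,0,0,0,0.008,1],
  ],
)

```text
time: 15.55
ee_pos: [0.4096, -0.2139, 0.1777]
eef_rot: [0.857, 0.515, 0.0, 0.0]
ft_force: [-0.6, 0.3, 0.5]
width: 0.024
```

Run:
```python
from h import *
st()
```

```text
t 15.55 p [ 0.4096 -0.2139  0.1777] x [ 4.688e-01  8.833e-01 -1.000e-04] z [ 2.e-04 -2.e-04 -1.e+00] F [-0.58  0.26  0.49] w 0.024 q [ 0.87  0.05 -0.5   1.93  0.02  1.17 -0.12]
```

>>> drive_tool(
  deltas=[
    [0,0,0,0,0,0.001,1],
    [0,0,0,0,0,0.001,1],
  ],
)

```text
time: 15.75
ee_pos: [0.4096, -0.2139, 0.1766]
eef_rot: [0.857, 0.515, 0.0, 0.0]
ft_force: [-0.4, -0.1, 1.7]
width: 0.0238
```

>>> drive_tool(
  deltas=[
    [0,0,0,0,0,0,1],
  ],
)

```text
time: 15.85
ee_pos: [0.4095, -0.2139, 0.1766]
eef_rot: [0.857, 0.515, 0.0, 0.0]
ft_force: [1.1, -0.1, 1.4]
width: 0.0239
```

>>> drive_tool(
  deltas=[
    [0,0,0,0,0,0,1],
  ],
)

```text
time: 15.95
ee_pos: [0.4096, -0.2139, 0.1766]
eef_rot: [0.857, 0.515, 0.0, 0.0]
ft_force: [0.3, 0.5, 1.6]
width: 0.0239
```

```bash
python3 c.py w9 | grep -E "^t|contact|side"
```

```text
t 15.95 p [ 0.4096 -0.2139  0.1766] x [ 4.688e-01  8.833e-01 -1.000e-04] z [ 2.e-04 -2.e-04 -1.e+00] F [0.29 0.54 1.65] w 0.0239 q [ 0.87  0.05 -0.5   1.93  0.02  1.17 -0.12]
wrist contact 109 [ 0.4102 -0.2109  0.052 ] ((408.9207458496094, -215.28704833984375), 9.586874961853027)
side 24 [ 0.4092 -0.222   0.0533] ((408.8759765625, -221.91445922851562), 7.986157417297363)
side wand z 0.06 26 [ 0.4095 -0.2224  0.0639]
side wand z 0.08 50 [ 0.41   -0.2222  0.0802]
side wand z 0.1 56 [ 0.41   -0.222   0.1001]
side wand z 0.12 26 [ 0.4097 -0.2228  0.1162]
side wand z 0.14 268 [ 0.4092 -0.2271  0.1406]
side wand z 0.16 150 [ 0.408  -0.227   0.1611]
top wand z 0.14 8 [ 0.4202 -0.1989  0.139 ]
```

The contact is pressed about 3.5–4 mm, at about 2.6 N net. I'll lift off and work out the green contact approach.

>>> drive_tool(
  deltas=[
    [0,0,0,0,0,-0.004,1],
    [0,0,0,0,0,-0.012,1],
    [0,0,0,0,0,-0.04,1],
    [0,0,0,0,0,-0.08,1],
    [0,0,0,0,0,-0.1,1],
    [0,0,0,0,0,-0.1,1],
    [0,0,0,0,0,-0.1,1],
  ],
)

```text
time: 17.0
ee_pos: [0.4093, -0.2138, 0.2765]
eef_rot: [0.857, 0.515, -0.0, 0.0]
ft_force: [1.2, 0.2, -0.9]
width: 0.024
```

```bash
cat > g.py <<'E'
from h import *
import sys
off=np.array([-.0015,0,.126])
c=np.array([.6514,-.1938,.0984]);yb=7.1
n=Ro.from_euler("zy",[yb,-35],degrees=True).apply([0,0,1])
x=np.array([-np.sin(np.radians(yb)),np.cos(np.radians(yb)),0]);z=-n;R=Ro.from_matrix(np.c_[x,np.cross(z,x),z])
st()
for h in map(float,sys.argv[1:]):
    p=c+h*n-R.apply(off);go(p,R=R,name=f"hover {h} {p.round(4)} n {n.round(3)}")
s=read_state();Rc=Ro.from_quat(s["eef_rot"]);tip=s["ee_pos"]+Rc.apply(off);e=R.inv().apply(tip-c);print("tip",tip.round(4),"rel. contact (tool axes)",e.round(4),"axis err deg",np.degrees(np.arccos(Rc.as_matrix()[:,2]@z)).round(2))
E
python3 g.py .05 .03
```

```text
t 17.0 p [ 0.4093 -0.2138  0.2765] x [ 4.689e-01  8.833e-01 -2.000e-04] z [-1.e-04 -2.e-04 -1.e+00] F [ 1.2   0.21 -0.93] w 0.024 q [ 0.89 -0.03 -0.49  1.78 -0.01  1.38 -0.09]
hover 0.05 [ 0.5507 -0.1968  0.2427] n [-0.574  0.     0.819] turn [-34.27   8.74 -33.34] shift [0.0813 0.1169 0.0337]
hover 0.03 [ 0.5622 -0.1968  0.2263] n [-0.574  0.     0.819] turn [-34.27   8.74 -33.34] shift [0.0867 0.1271 0.0501]
tip [ 0.4086 -0.2151  0.1505] rel. contact (tool axes) [ 0.0024 -0.1703 -0.182 ] axis err deg 35.01
```

```bash
sed -i 's/"zy"/"ZY"/' g.py; python3 g.py .05 .03
```

```text
t 17.0 p [ 0.4093 -0.2138  0.2765] x [ 4.689e-01  8.833e-01 -2.000e-04] z [-1.e-04 -2.e-04 -1.e+00] F [ 1.2   0.21 -0.93] w 0.024 q [ 0.89 -0.03 -0.49  1.78 -0.01  1.38 -0.09]
hover 0.05 [ 0.551  -0.2048  0.2426] n [-0.569 -0.071  0.819] turn [-33.89  10.71 -33.95] shift [0.0744 0.121  0.0339]
hover 0.03 [ 0.5624 -0.2034  0.2262] n [-0.569 -0.071  0.819] turn [-33.89  10.71 -33.95] shift [0.081  0.1304 0.0503]
tip [ 0.4086 -0.2151  0.1505] rel. contact (tool axes) [ 0.0089 -0.1697 -0.1824] axis err deg 35.01
```

>>> drive_tool(
  deltas=[
    [-4,1.3,-4,0.008,0.013,0.0,1],
    [-8,2.5,-8,0.016,0.027,0.0,1],
    [-12.3,3.9,-12.3,0.025,0.04,0.0,1],
    [-16.6,5.2,-16.6,0.034,0.054,0.0,1],
    [-20.9,6.6,-20.9,0.043,0.07,0.005,1],
    [-25.2,8,-25.2,0.052,0.085,0.01,1],
    [-29.5,9.3,-29.5,0.062,0.1,0.018,1],
    [-33.9,10.7,-33.95,0.07,0.115,0.028,1],
    [-33.9,10.7,-33.95,0.0744,0.121,0.034,1],
    [-33.9,10.7,-33.95,0.0744,0.121,0.034,1],
    [-33.9,10.7,-33.95,0.0744,0.121,0.034,1],
    [-33.9,10.7,-33.95,0.0744,0.121,0.034,1],
  ],
)

```text
time: 18.2
ee_pos: [0.5514, -0.2047, 0.2433]
eef_rot: [0.632, 0.715, 0.225, 0.199]
ft_force: [-0.7, 0.0, -0.4]
width: 0.0238
```

```bash
cat > gc.py <<'E'
from h import *
import sys
c0=np.array([.6514,-.1938,.0984]);n=np.array([-.569,-.071,.819])
def rep(nm,C,p,d):
    r,g,b=[p[...,i].astype(int) for i in range(3)]
    G=(g>r*1.4)&(g>b*1.4)&(np.linalg.norm(C-c0,axis=-1)<.1)&(d>0);q=C[G]
    A=np.c_[q[:,:2],np.ones(len(q))];k=np.linalg.lstsq(A,q[:,2],rcond=None)[0];ok=abs(q[:,2]-A@k)<.003;k=np.linalg.lstsq(A[ok],q[ok,2],rcond=None)[0]
    nn=np.array([-k[0],-k[1],1]);nn/=np.linalg.norm(nn)
    h=(C[...,2]-C[...,:2]@k[:2]-k[2])*nn[2]
    f=C[(d>0)&(abs(h-.01)<.003)&(np.linalg.norm(C-c0,axis=-1)<.018)]
    ex=np.cross([0,1,0],nn);ex/=np.linalg.norm(ex);ey=np.cross(nn,ex)
    uv=np.c_[f@ex,f@ey]*1000;(cu,cv),rad=cv2.minEnclosingCircle(uv.astype(np.float32))
    print(nm,"tilt",np.degrees(np.arccos(nn[2])).round(2),"yaw",np.degrees(np.arctan2(-nn[1],-nn[0])).round(2),"pts",len(f),"ctr",(ex*cu/1000+ey*cv/1000+nn*np.mean(f@nn)).round(4),"rad",round(rad,1))
st();s,p,d,C=wlook(sys.argv[1]);rep("wrist",C,p,d)
for nm in("side","top"):
    p,d=camera(nm);rep(nm,cloud(nm,d),p,d)
    if nm=="side":
        cv2.imwrite("pics/s_"+sys.argv[1]+".png",cv2.resize(p[200:360,320:480][...,::-1],None,fx=3.7,fy=3.7,interpolation=cv2.INTER_CUBIC))
E
python3 g.py .03 .006; python3 gc.py w10
```

```text
t 18.2 p [ 0.5514 -0.2047  0.2433] x [-0.1228  0.9924 -0.    ] z [ 0.5691  0.0704 -0.8192] F [-0.67  0.   -0.45] w 0.0238 q [ 0.85 -0.05 -0.37  2.01 -0.53  0.73  0.91]
hover 0.03 [ 0.5624 -0.2034  0.2262] n [-0.569 -0.071  0.819] turn [-0.01  0.03 -0.04] shift [-0.0001 -0.0007  0.0204]
hover 0.006 [ 0.5761 -0.2017  0.2065] n [-0.569 -0.071  0.819] turn [-0.01  0.03 -0.04] shift [-0.0001 -0.0007  0.0444]
tip [ 0.6233 -0.1973  0.1401] rel. contact (tool axes) [ 0.      0.0007 -0.0504] axis err deg 0.03
t 18.2 p [ 0.5514 -0.2047  0.2433] x [-0.1228  0.9924 -0.    ] z [ 0.5691  0.0704 -0.8192] F [-0.67  0.   -0.45] w 0.0238 q [ 0.85 -0.05 -0.37  2.01 -0.53  0.73  0.91]
wrist tilt 35.01 yaw 7.27 pts 367 ctr [ 0.6505 -0.1931  0.0988] rad 10.0
side tilt 34.92 yaw 7.46 pts 80 ctr [ 0.6526 -0.1956  0.0976] rad 10.5
top tilt 34.82 yaw 7.07 pts 42 ctr [ 0.6511 -0.1915  0.0993] rad 11.7
```

View pics/w10.png

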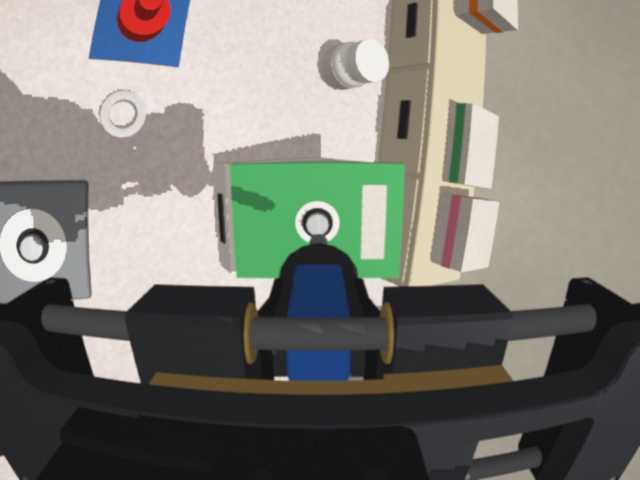

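The green contact is at (318,222), right ahead of the tip at (318,240). The wrist fit agrees with the target to 1 mm.

>>> drive_tool(
  deltas=[
    [0,0,0,0.0008,-0.001,0.015,1],
    [0,0,0,0.0008,-0.001,0.03,1],
    [0,0,0,0.0008,-0.001,0.04,1],
    [0,0,0,0.0008,-0.001,0.044,1],
    [0,0,0,0.0008,-0.001,0.044,1],
    [0,0,0,0.0008,-0.001,0.044,1],
  ],
)

```text
time: 18.95
ee_pos: [0.5754, -0.2013, 0.2064]
eef_rot: [0.631, 0.715, 0.225, 0.199]
ft_force: [-0.5, -0.2, -1.4]
width: 0.024
```

```bash
python3 g.py .0 ; python3 gc.py w11; python3 w.py
```

```text
t 18.95 p [ 0.5754 -0.2013  0.2064] x [-1.233e-01  9.924e-01 -4.000e-04] z [ 0.5697  0.0704 -0.8188] F [-0.46 -0.22 -1.4 ] w 0.024 q [ 0.82  0.03 -0.4   2.01 -0.52  0.63  0.9 ]
hover 0.0 [ 0.5795 -0.2012  0.2016] n [-0.569 -0.071  0.819] turn [0.03 0.03 0.  ] shift [-0.0005  0.0006  0.0063]
tip [ 0.6474 -0.1939  0.1032] rel. contact (tool axes) [ 0.0004 -0.0005 -0.0063] axis err deg 0.04
t 18.95 p [ 0.5754 -0.2013  0.2064] x [-1.233e-01  9.924e-01 -4.000e-04] z [ 0.5697  0.0704 -0.8188] F [-0.46 -0.22 -1.4 ] w 0.024 q [ 0.82  0.03 -0.4   2.01 -0.52  0.63  0.9 ]
wrist tilt 34.98 yaw 7.25 pts 245 ctr [ 0.6502 -0.1928  0.0985] rad 9.9
side tilt 34.94 yaw 7.59 pts 63 ctr [ 0.6519 -0.1967  0.0973] rad 10.4
top tilt 34.18 yaw 6.63 pts 24 ctr [ 0.647  -0.1913  0.0965] rad 12.3
t 19.1 p [ 0.5754 -0.2013  0.2065] x [-1.233e-01  9.924e-01 -8.000e-04] z [ 0.5698  0.0702 -0.8188] F [ 0.55  0.04 -1.26] w 0.0239 q [ 0.82  0.03 -0.4   2.01 -0.52  0.63  0.9 ]
0.03 604 x [0.0024 0.0108 0.019 ] y [-0.0181  0.0002  0.0185]
0.04 1206 x [0.0016 0.0123 0.0201] y [-0.0198 -0.0009  0.0187]
0.09 10 x [0.0049 0.0055 0.0059] y [-0.0037 -0.0007  0.0022]
0.1 67 x [0.0023 0.0051 0.006 ] y [-0.006  -0.0004  0.0056]
0.11 64 x [0.001  0.0048 0.0061] y [-0.0067 -0.0004  0.0062]
0.12 15 x [0.0009 0.0048 0.0058] y [-0.0069  0.0003  0.0053]
0.13 247 x [-0.0051  0.0034  0.0082] y [-0.009  -0.0004  0.0089]
0.14 422 x [-0.0096  0.0072  0.0284] y [-0.0342  0.0011  0.0311]
```

View pics/s_w11.png

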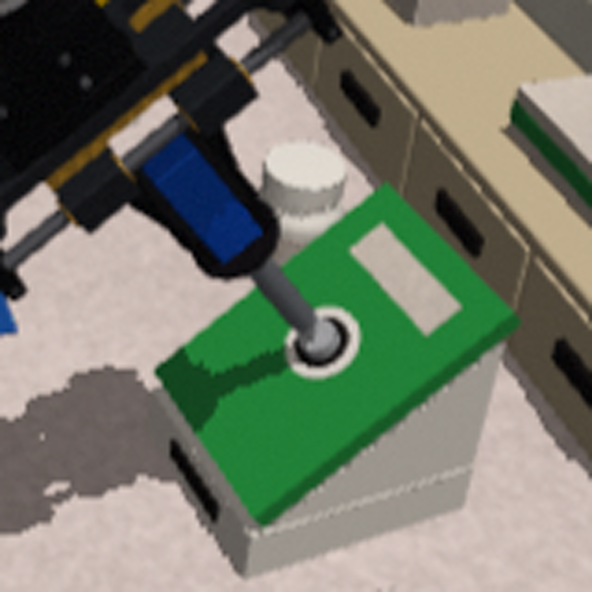

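The tip is centred over the green contact at crop (318,335) and square to it, about 6 mm off. I'll press now.

>>> drive_tool(
  deltas=[
    [0,0,0,0,0,0.003,1],
    [0,0,0,0,0,0.006,1],
    [0,0,0,0,0,0.008,1],
    [0,0,0,0,0,0.0095,1],
    [0,0,0,0,0,0.0095,1],
    [0,0,0,0,0,0.0095,1],
    [0,0,0,0,0,0.0095,1],
  ],
)

```text
time: 19.85
ee_pos: [0.5808, -0.2005, 0.1983]
eef_rot: [0.631, 0.715, 0.225, 0.199]
ft_force: [-1.5, -0.4, 1.3]
width: 0.024
```

>>> drive_tool(
  deltas=[
    [0,0,0,0,0,0,1],
  ],
)

```text
time: 19.95
ee_pos: [0.5808, -0.2005, 0.1983]
eef_rot: [0.631, 0.715, 0.225, 0.199]
ft_force: [-1.5, 0.0, 2.3]
width: 0.0241
```

>>> drive_tool(
  deltas=[
    [0,0,0,0,0,0,1],
  ],
)

```text
time: 20.05
ee_pos: [0.5808, -0.2005, 0.1983]
eef_rot: [0.631, 0.715, 0.225, 0.199]
ft_force: [-1.7, -0.3, 1.8]
width: 0.0241
```

```bash
python3 g.py .0; python3 w.py | tail -4
```

```text
t 20.05 p [ 0.5808 -0.2005  0.1983] x [-1.235e-01  9.924e-01 -4.000e-04] z [ 0.5695  0.0706 -0.819 ] F [-1.75 -0.26  1.76] w 0.0241 q [ 0.82  0.05 -0.4   2.01 -0.51  0.6   0.9 ]
hover 0.0 [ 0.5795 -0.2012  0.2016] n [-0.569 -0.071  0.819] turn [0.02 0.02 0.  ] shift [-0.0006  0.0008 -0.0035]
tip [ 0.6527 -0.1931  0.0951] rel. contact (tool axes) [ 0.0006 -0.0007  0.0035] axis err deg 0.03
0.1 69 x [0.0024 0.0051 0.0061] y [-0.006  -0.0004  0.0056]
0.11 63 x [0.0016 0.0048 0.0058] y [-0.0062 -0.0004  0.0061]
0.12 65 x [-0.0021  0.0043  0.0078] y [-0.008  -0.0004  0.0093]
0.13 5326 x [-0.0174  0.0099  0.0292] y [-0.0386  0.0003  0.0386]
```

>>> drive_tool(
  deltas=[
    [0,0,0,0,0,0,1],
    [0,0,0,0,0,-0.004,1],
    [0,0,0,0,0,-0.015,1],
    [0,0,0,0,0,-0.045,1],
    [0,0,0,0,0,-0.08,1],
    [0,0,0,0,0,-0.095,1],
    [0,0,0,0,0,-0.095,1],
    [0,0,0,0,0,-0.095,1],
  ],
)

```text
time: 20.9
ee_pos: [0.5266, -0.2069, 0.2758]
eef_rot: [0.631, 0.715, 0.225, 0.199]
ft_force: [-0.3, 0.2, -1.5]
width: 0.024
```

Run:
```python
from h import *
st()
go([.47,-.15,.285],yaw=84.5)
go([.4353,.2155,.265],yaw=84.5)
```

```text
t 20.9 p [ 0.5266 -0.2069  0.2758] x [-1.237e-01  9.923e-01 -5.000e-04] z [ 0.5693  0.0705 -0.8191] F [-0.31  0.19 -1.53] w 0.024 q [ 0.87 -0.13 -0.35  2.01 -0.55  0.82  0.93]
 turn [34.87 -3.82 12.22] shift [ 0.0635 -0.0349 -0.0357]
 turn [34.87 -3.82 12.22] shift [ 0.4304 -0.0374 -0.0133]
```

>>> drive_tool(
  deltas=[
    [6,-0.6,2,0.01,-0.006,-0.006,1],
    [12,-1.3,4.1,0.021,-0.012,-0.012,1],
    [18,-2,6.2,0.032,-0.018,-0.018,1],
    [24,-2.6,8.3,0.042,-0.023,-0.024,1],
    [30,-3.3,10.4,0.053,-0.029,-0.03,1],
    [34.9,-3.8,12.2,0.0635,-0.035,-0.0357,1],
    [34.9,-3.8,12.2,0.0635,-0.035,-0.0357,1],
    [34.9,-3.8,12.2,0.0635,-0.035,-0.0357,1],
    [34.9,-3.8,12.2,0.0635,-0.035,-0.0357,1],
  ],
)

```text
time: 21.8
ee_pos: [0.4699, -0.1507, 0.2845]
eef_rot: [0.74, 0.673, 0.001, -0.0]
ft_force: [0.5, 0.9, -1.1]
width: 0.0239
```

Run:
```python
from h import *
st()
go([.4353,.2155,.265],yaw=84.5)
```

```text
t 21.8 p [ 0.4699 -0.1507  0.2845] x [0.0954 0.9954 0.001 ] z [ 6.e-04  1.e-03 -1.e+00] F [ 0.45  0.87 -1.14] w 0.0239 q [ 0.78  0.05 -0.58  1.7   0.03  1.4   0.1 ]
 turn [ 0.03 -0.06  0.02] shift [ 0.3612 -0.0694  0.0198]
```

>>> drive_tool(
  deltas=[
    [0,0,0,0.02,-0.004,0,1],
    [0,0,0,0.06,-0.012,0,1],
    [0,0,0,0.1,-0.02,0,1],
    [0,0,0,0.14,-0.027,0,1],
    [0,0,0,0.18,-0.035,0,1],
    [0,0,0,0.22,-0.043,0,1],
    [0,0,0,0.26,-0.051,0,1],
    [0,0,0,0.3,-0.059,0,1],
    [0,0,0,0.335,-0.066,0,1],
    [0,0,0,0.3612,-0.0694,0.005,1],
    [0,0,0,0.3612,-0.0694,0.0195,1],
    [0,0,0,0.3612,-0.0694,0.0195,1],
  ],
)

```text
time: 23.0
ee_pos: [0.4349, 0.215, 0.2639]
eef_rot: [0.74, 0.673, -0.001, -0.001]
ft_force: [-0.7, 0.3, -2.1]
width: 0.0236
```

>>> drive_tool(
  deltas=[
    [0,0,0,0,0,0,1],
    [0,0,0,0,0,0,1],
  ],
)

```text
time: 23.2
ee_pos: [0.4361, 0.2148, 0.2662]
eef_rot: [0.741, 0.672, 0.0, -0.0]
ft_force: [1.1, -0.3, -1.4]
width: 0.0239
```

```bash
python3 w.py w12
python3 - <<'E'
from h import *
go([.4353,.2155,.245],yaw=84.5)
s,p,d,C=wlook()
near=np.hypot(C[...,0]-.4353,C[...,1]-.2141)<.08
q=C[near&(abs(C[...,2]-.1)<.004)];print("stand",len(q),cv2.minAreaRect((q[:,:2]*1000).astype(np.float32)))
E
```

```text
t 23.2 p [0.4361 0.2148 0.2662] x [9.760e-02 9.952e-01 3.000e-04] z [ 3.e-04  2.e-04 -1.e+00] F [ 1.06 -0.3  -1.45] w 0.0239 q [ 0.4   0.08 -0.98  1.73  0.07  1.37 -0.69]
0.03 490 x [0.0024 0.0106 0.0184] y [-0.0178  0.0003  0.0186]
0.04 1320 x [0.0016 0.0125 0.0199] y [-0.0193 -0.0002  0.0189]
0.09 8 x [0.0047 0.0053 0.0056] y [-0.0029  0.0001  0.0023]
0.1 67 x [0.0024 0.0048 0.0059] y [-0.0056 -0.0003  0.0057]
0.11 64 x [0.0001 0.0046 0.0059] y [-0.0066  0.0001  0.0067]
0.12 17 x [0.0023 0.0049 0.0057] y [-0.006  -0.0003  0.0053]
 turn [ 0.02 -0.02 -0.09] shift [ 0.0004 -0.0008  0.0213]
stand 5680 ((435.2295227050781, 214.0293731689453), (80.69239807128906, 80.60204315185547), 15.779136657714844)
```

View pics/w12.png

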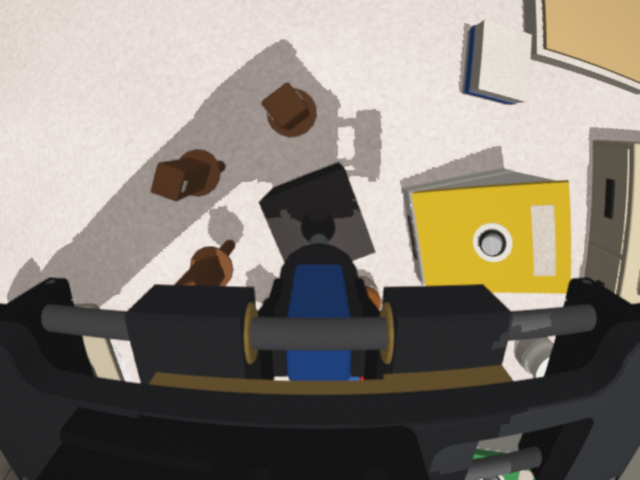

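The wand is unchanged in the grip and above the hole at (318,225). I'll lower it.

>>> drive_tool(
  deltas=[
    [0,0,0,0.0004,-0.0008,0.01,1],
    [0,0,0,0.0004,-0.0008,0.03,1],
    [0,0,0,0.0004,-0.0008,0.05,1],
    [0,0,0,0.0004,-0.0008,0.075,1],
    [0,0,0,0.0004,-0.0008,0.1,1],
    [0,0,0,0.0004,-0.0008,0.115,1],
    [0,0,0,0.0004,-0.0008,0.12,1],
    [0,0,0,0.0004,-0.0008,0.122,1],
    [0,0,0,0.0004,-0.0008,0.122,1],
    [0,0,0,0.0004,-0.0008,0.122,1],
  ],
)

```text
time: 24.3
ee_pos: [0.4352, 0.2169, 0.1447]
eef_rot: [0.74, 0.672, 0.001, -0.0]
ft_force: [-0.1, -0.0, -0.3]
width: 0.0238
```

>>> drive_tool(
  deltas=[
    [0,0,0,-0.001,0,0.001,1],
    [0,0,0,-0.0014,0,0.002,1],
    [0,0,0,-0.0014,0,0.003,1],
    [0,0,0,-0.0014,0,0.004,1],
    [0,0,0,-0.0014,0,0.004,1],
    [0,0,0,-0.0014,0,0.004,1],
  ],
)

```text
time: 24.9
ee_pos: [0.4346, 0.2151, 0.1405]
eef_rot: [0.74, 0.672, -0.0, -0.0]
ft_force: [-2.6, -2.9, 7.9]
width: 0.0237
```

The flange is seated, with the force up to 8 N. I'll release and rise.

>>> drive_tool(
  deltas=[
    [0,0,0,0,0,-0.0005,1],
    [0,0,0,0,0,-0.0005,0.3],
    [0,0,0,0,0,-0.0005,0],
    [0,0,0,0,0,-0.0005,-0.5],
    [0,0,0,0,0,-0.0005,-1],
    [0,0,0,0,0,-0.0005,-1],
    [0,0,0,0,0,-0.0005,-1],
    [0,0,0,0,0,-0.0005,-1],
    [0,0,0,0,0,-0.02,-1],
    [0,0,0,0,0,-0.06,-1],
    [0,0,0,0,0,-0.11,-1],
    [0,0,0,0,0,-0.15,-1],
  ],
)

```text
time: 26.1
ee_pos: [0.4345, 0.2154, 0.2924]
eef_rot: [0.74, 0.673, 0.001, -0.0]
ft_force: [0.8, 0.9, -0.3]
width: 0.0867
```

>>> drive_tool(
  deltas=[
    [0,0,0,0,0,-0.02,-1],
    [0,0,0,-0.05,0,-0.03,-1],
    [0,0,0,-0.05,0,-0.03,-1],
    [0,0,0,-0.05,0,-0.03,-1],
    [0,0,0,-0.05,0,-0.03,-1],
  ],
)

```text
time: 26.6
ee_pos: [0.4296, 0.166, 0.3197]
eef_rot: [0.74, 0.673, -0.0, -0.0]
ft_force: [-0.9, -0.3, -0.7]
width: 0.0869
```

Run:
```python
from h import *
st();s,p,d,C=wlook("w13")
r,g,b=[p[...,i].astype(int) for i in range(3)]
near=np.hypot(C[...,0]-.4353,C[...,1]-.2141)<.024
q=C[near&(b>60)&(b>r*1.5)&(abs(C[...,2]-.175)<.004)];print("wand top",len(q),q.mean(0).round(4),cv2.minAreaRect((q[:,:2]*1000).astype(np.float32)))
q=C[near&(abs(C[...,2]-.105)<.0015)];print("flange",len(q),cv2.minEnclosingCircle((q[:,:2]*1000).astype(np.float32)),q[:,2].mean())
p,d=camera("side");cv2.imwrite("pics/side_end.png",p[...,::-1])
C=cloud("side",d);p=p.astype(int);q=C[(p[...,0]>110)&(p[...,1]<60)&(np.hypot(C[...,0]-.492,C[...,1]+.01)<.06)];print("cap z",np.percentile(q[:,2],[2,50,98]),q.mean(0))
```

```text
t 26.6 p [0.4296 0.166  0.3197] x [9.480e-02 9.955e-01 5.000e-04] z [-6.e-04  6.e-04 -1.e+00] F [-0.88 -0.27 -0.65] w 0.0869 q [ 0.51 -0.04 -0.94  1.69 -0.03  1.47 -0.51]
wand top 878 [0.4344 0.2141 0.1749] ((434.5703125, 213.89108276367188), (23.270370483398438, 23.824594497680664), 84.6440200805664)
flange 558 ((434.5411071777344, 214.02784729003906), 22.069177627563477) 0.10499050399025044
cap z [0.01958365 0.02792864 0.05887471] [ 0.49205689 -0.01647819  0.03363065]
```

View pics/side_end.png

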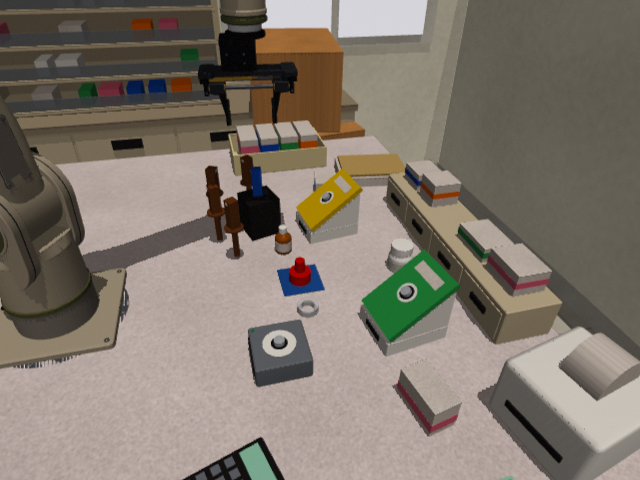

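The final side view shows the cap upright on the mat at (300,272), the wand upright in its stand at (257,182), and everything else in place. The gripper is clear.

```bash
python3 -c "
from bench import *
print(close_job())"
```

```text
the job is handed in; nothing more can be done
None
```

The job is done and handed in at 26.6 s of the 64 s allowed; no verdict was reported.

- **Cap:** it stands upright near the middle of the blue mat. Its top surface measured about 29 mm high in the wrist view, as expected with the rim on the mat.
- **Terminal contact:** I pressed it first, square, for about 0.7 s. The give was about 3–4 mm and the force settled near 2.6 N.
- **Green contact:** I pressed it second, with the tip within 0.1° of square to the nominal 35° lid. It was held about 0.7 s, with roughly 3.5–4 mm of give and 3.4 N.
- **Wand:** it is back upright in its stand with the flange lying on the block. It sits within 1 mm of where it started.
- **Surroundings:** the gripper is clear of everything, and the last side view shows nothing else moved. The yellow bin's contact and the brown look-alikes were not touched.

**Checks that disagreed:** the fixed cameras differed from each other and from the wrist camera by 2–4 mm, so I used the wrist values for the fine positions. The wrist force reading is noisy by about 1 N, and the first reading on the terminal showed only about 1.5 N net. I pressed 1 mm deeper there and confirmed steady readings before lifting off.

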